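Tag the posing arm with the worn hinge

TASK

Three stop-motion posing arms stand in a row on the plywood board and exactly one has a worn, loose hinge. Going from the robot's left to its right, test every arm by rocking its head gently with the fingers, first away from the robot, then back towards it, just until you feel it resist both ways, and do not overbend the sound ones. Then take the out-of-use tag by its grip, thread its ring over the loose arm so that it lies flat on that arm's round base, and leave it there, without disturbing the other things on the table.

Things in the scene. Friction and masses are not known exactly. Their poses are not given: they have to be found in the camera images.
- board: Plywood board 100 x 400 x 18 mm; origin under its centre. x across the row, away from the robot at yaw 0; y along the row to the robot's left; z up. Three alike arms are screwed on 130 mm apart. Each: round grey base 80 mm wide, 36 mm high; on it a dark cone 36 mm wide, 10 mm high; from it a 12 x 12 mm aluminium post with a black drum on top, lying along y, 22 mm in diameter, 20 mm long.
- head_left (a point): Centre of the drum head of the leftmost arm when upright, on its base's axis, 120 mm above the board's top (138 mm above the table); drum top at 149 mm. Board's axes. The point is fixed to the board and does not follow the post. The post rocks only along board x, about a hinge 80 mm below this point. The worn arm starts within 1 mm of upright.
- head_middle (a point): The same point of the middle arm. How hinges feel, any arm: a sound one is stiff and springs back: 5 N at the drum moves it 3 to 4.5 mm; over 9 N (8 mm) overbends and ruins it; under 2.5 N is too faint a test. The worn one swings with under 1 N to a hard stop about 11 mm either side of upright and stays where it is left. Never press or squeeze any arm with over 20 N.
- head_right (a point): The same point of the rightmost arm. Which of the three is worn changes each time and cannot be seen. To rock a head, come from above with the fingers standing on either side of the drum along board x, or push with shut fingers from each side in turn; 40 mm and more is free on both sides.
- tag_grip (a point): Centre of the tag's upright grey plastic grip: 28 mm long (tag x), 12 mm thick (tag y; grasp across this), 40 mm tall, its centre 20 mm above the tag's underside. The tag lies flat on the table, about 110 g, most of it in the ring. Tag axes: +x from grip to ring, z up.
- tag_ring (a point): Centre of the tag's steel ring, 76 mm along tag +x from the grip's centre, 4 mm above the tag's underside. Ring 8 mm thick, hole 60 mm, outside 76 mm. Tag axes. Lying on an arm's base its underside is 54 mm above the table.
Things that resemble listed ones, but are neither listed nor needed, are in the scene too. Leave any black, green or turquoise look-alike of the part that bears tag_grip alone.

How it is judged (in metres and radians):
On the way, in this order (a step that is already met when the one before it is completed fails the run):
1. the left arm's head is pushed away from the robot until its hinge turns at least 0.015 rad (1.2 mm at the head) (((horizontal distance between poser_a and head_left below 0.03 m and value of joint poser_a_post above 0.015 rad) or (horizontal distance between poser_b and head_left below 0.03 m and value of joint poser_b_post above 0.015 rad) or (horizontal distance between poser_c and head_left below 0.03 m and value of joint poser_c_post above 0.015 rad))), for 0.05 s.
2. the left arm's head is pushed back towards the robot until its hinge turns at least 0.015 rad (1.2 mm at the head) (((horizontal distance between poser_a and head_left below 0.03 m and value of joint poser_a_post below -0.015 rad) or (horizontal distance between poser_b and head_left below 0.03 m and value of joint poser_b_post below -0.015 rad) or (horizontal distance between poser_c and head_left below 0.03 m and value of joint poser_c_post below -0.015 rad))), for 0.05 s.
3. the middle arm's head is pushed away from the robot until its hinge turns at least 0.015 rad (1.2 mm at the head) (((horizontal distance between poser_a and head_middle below 0.03 m and value of joint poser_a_post above 0.015 rad) or (horizontal distance between poser_b and head_middle below 0.03 m and value of joint poser_b_post above 0.015 rad) or (horizontal distance between poser_c and head_middle below 0.03 m and value of joint poser_c_post above 0.015 rad))), for 0.05 s.
4. the middle arm's head is pushed back towards the robot until its hinge turns at least 0.015 rad (1.2 mm at the head) (((horizontal distance between poser_a and head_middle below 0.03 m and value of joint poser_a_post below -0.015 rad) or (horizontal distance between poser_b and head_middle below 0.03 m and value of joint poser_b_post below -0.015 rad) or (horizontal distance between poser_c and head_middle below 0.03 m and value of joint poser_c_post below -0.015 rad))), for 0.05 s.
5. the right arm's head is pushed away from the robot until its hinge turns at least 0.015 rad (1.2 mm at the head) (((horizontal distance between poser_a and head_right below 0.03 m and value of joint poser_a_post above 0.015 rad) or (horizontal distance between poser_b and head_right below 0.03 m and value of joint poser_b_post above 0.015 rad) or (horizontal distance between poser_c and head_right below 0.03 m and value of joint poser_c_post above 0.015 rad))), for 0.05 s.
6. the right arm's head is pushed back towards the robot until its hinge turns at least 0.015 rad (1.2 mm at the head) (((horizontal distance between poser_a and head_right below 0.03 m and value of joint poser_a_post below -0.015 rad) or (horizontal distance between poser_b and head_right below 0.03 m and value of joint poser_b_post below -0.015 rad) or (horizontal distance between poser_c and head_right below 0.03 m and value of joint poser_c_post below -0.015 rad))), for 0.05 s.
At the end, for the whole second after the job is handed in: The tag's ring encircles the post of the arm with the worn hinge and lies flat (tilted under 0.1 rad) on that arm's round base, ring centre within 20 mm of the base's axis and 34 to 46 mm above the board, at rest (horizontal distance between tag_ring and poser_c below 0.02 m and z of tag_ring in the frame of poser_c between 0.034 and 0.046 m and angle between tag's own z axis and vertical below 0.1 rad and linear speed of tag below 0.02 m/s); the robot touches nothing.
It fails at once if a sound hinge is bent past 0.1 rad (8 mm at the head) (value of joint any of poser_a_post, poser_b_post above 0.1 rad or value of joint any of poser_a_post, poser_b_post below -0.1 rad).
It fails at once if any posing arm is pushed or squeezed with more than 25 N (contact force between any of the arm, the fingers and poser_a above 25 N or contact force between any of the arm, the fingers and poser_b above 25 N or contact force between any of the arm, the fingers and poser_c above 25 N).
It fails at once if one of the loose things of the table (tubs, lids, pebble, brush, wooden block) is moved more than 30 mm (distance of any of tub_1, tub_2, lid_1, lid_2, clay_pebble, brush_1, roller_block from where it was at the start of the episode above 0.03 m).
It also fails if it takes over 72 s, if anything falls off the work surface, if the arm or the gripper's body presses on something with over 40 N, if the wrist force passes 120 N, or if a joint passes its speed limit or range.

ROBOT

A 6-joint arm with a two-finger parallel gripper is mounted at the origin on the work surface. World frame = base frame: x ahead of the robot, y to its left, z up, the work surface at z = 0. Lengths are in m, angles in degrees, forces in N, time in s.
With the tool pointing down it reaches from about 0.275 to 0.725 m from the base axis. Payload 5.6 kg.
Tool frame: the origin (TCP) lies on the centre line of the jaws, within the pads' length; the fingertips stand 19 mm ahead of it and the grasp point (between the pads) is the TCP; z points along the fingers, y is the direction in which the jaws open and shut (so a half turn about z gives the same grasp; the last joint's range is limited). The gripper opens to 85 mm and grips with 20 to 120 N. Pads are 22 mm wide; open, the fingers measure 114 mm over their backs; the gripper's body (76 mm by 85 mm) begins 54 mm behind the grasp point. The pads swing forward as they close: fully open they stand 13 mm farther back than shut.
Start: joints at [87.41, 14.616, 6.199, 0, -81.583, -16.306], TCP at [0.178, 0.52, 0.25] pointing down, gripper open.
Joint ranges: [-168.99, 168.99], [-69.2, 112.95], [-62.41, 85.93], [-164.36, 98.24], [-168.68, -3.75], [-174.98, 174.98]. Speed limits (degrees/s): [147.25, 147.25, 180, 180, 180, 180].

INTERFACE

Orientations are given as a 3x3 rotation matrix whose columns are the frame's x, y, z axes.
In Python, from station import bot gives the robot as it stands.
- The arm moves only by the tool arm_command, never from a script. Its argument "increments" is a list that holds one entry, the list of rows, each a list of 7 numbers: the closure, from 0 (fully open) to 1 (shut), then the shift along the tool's x, y, z in mm, then the turn, a rotation vector about the tool's x, y, z in degrees. A call has 1 to 12 rows; each row is the pose to reach, as a shift and turn from the pose commanded when the call began, along the tool's axes at that moment; what a row does not reach only later rows make up. A row lasts 1/8 s, in which the tool goes at most 62.5 mm and 10.7 degrees, less where a joint would pass 70% of its speed; a pose out of reach is approached as far as the arm can. A call with a gripper value outside its range is refused whole. The fingers move at their own pace and stop on an object; "newtons" is the grip in N (left out, the last holds). Time passes only in rows, so rows that repeat a pose let the fingers close. It gives the time, the measured TCP pose, the force and the opening at its end, in the units of the state.
- bot.observe(): the state, without advancing time (a new reading comes with each control period).
- bot.snapshot(name): name is "scene" or "top"; returns a dict with "pixels" (420x560x3 uint8, red, green, blue), "z_map" (420x560 float32, m along the optical axis (not along the pixel's ray), 0 where there is no reading), "fx", "fy", "cx", "cy" (pixels), "k1" (the pictures are not rectified: a ray, as slopes to the right and down, at radius r is drawn at 1 + k1 r^2 times it, then the intrinsics apply), "R" (3x3) and "t" (3): a world point X has camera coordinates R X + t. Camera axes: x right, y down, z forward; pixel columns grow to the right and rows downward; lengths in m; the calibration is good to about 2 mm. A picture is of the moment at which its call begins.
- bot.finish_job(): hands the job in, once; it reports no verdict.
The state is a dict: "time": time; "qpos": joint angles; "joint_velocities": joint speeds; "effort": joint torques, N m; "tcp_pos": TCP position; "tool_rot": TCP orientation; "contact_force": force on the tool from outside, world axes, zero at the start; "ft_torque": the same for the moment, N m; "finger_gap": opening from 0.0 (shut) to 1.0 (fully open).
Only numpy, scipy, OpenCV 4.12 (cv2) and the standard library are available. Lean on these libraries where they do the work, as an engineer would, in place of code of your own. Each camera call takes 0.05 s, during which the arm holds its last target. There are 200 camera calls.

## Working session

There is one attempt and no reset: what is moved stays moved. The work goes in short steps, Python scripts to look and compute and a tool call to move; the robot and the scene stay as the last step left them, time stands still between calls to the robot, and variables do not carry over. Pictures are saved under pics/ and viewed, about 8 in all and at most 12, crops included, and the job is handed in when it is done.

Besides the shell and the picture viewer there is one more tool, called after "Request:" as name(argument=value, ...) on one line, values as JSON. arm_command: Moves the arm, as the interface text tells. Its arguments: {"type":"object","properties":{"increments":{"type":"array"},"newtons":{"type":"number"}},"required":["increments"]}

```bash
mkdir -p pics
cat > h.py <<'E'
import numpy as np, cv2
from station import bot
def snap(n,save=None):
    s=bot.snapshot(n)
    s={k:(np.array(v) if isinstance(v,(list,np.ndarray)) else v) for k,v in s.items()}
    if save: cv2.imwrite('pics/'+save,cv2.cvtColor(s['pixels'],cv2.COLOR_RGB2BGR))
    np.save('pics/last_'+n+'.npy',s,allow_pickle=True)
    return s
def load(n): return np.load('pics/last_'+n+'.npy',allow_pickle=True).item()
def slope(s,u,v):
    xd=np.array([(u-s['cx'])/s['fx'],(v-s['cy'])/s['fy']]);x=xd.copy()
    for _ in range(20): x=xd/(1+s['k1']*(x@x))
    return x
def ray(s,u,v):
    d=s['R'].T@np.append(slope(s,u,v),1); return -s['R'].T@s['t'],d
def onz(s,u,v,z):
    o,d=ray(s,u,v); return o+d*(z-o[2])/d[2]
def deep(s,u,v):
    o,d=ray(s,u,v); return o+d*s['z_map'][int(round(v)),int(round(u))]
def tri(a,b):
    (o1,d1),(o2,d2)=a,b; A=np.stack([d1,-d2],1); t=np.linalg.lstsq(A,o2-o1,rcond=None)[0]
    p,q=o1+d1*t[0],o2+d2*t[1]; return (p+q)/2,np.linalg.norm(p-q)
def proj(s,X):
    c=s['R']@X+s['t'];x=c[:2]/c[2];x=x*(1+s['k1']*(x@x));return x[0]*s['fx']+s['cx'],x[1]*s['fy']+s['cy']
def cloud(s):
    v,u=np.mgrid[0:420,0:560]; K=np.array([[s['fx'],0,s['cx']],[0,s['fy'],s['cy']],[0,0,1]],float)
    x=np.stack([(u-s['cx'])/s['fx'],(v-s['cy'])/s['fy']],-1);x0=x.copy()
    for _ in range(20): x=x0/(1+s['k1']*(x**2).sum(-1,keepdims=True))
    d=np.dstack([x,np.ones((420,560))])*s['z_map'][...,None]
    return (d-s['t'])@s['R']
E
python3 - <<'E'
from h import *
for n in('scene','top'):
    s=snap(n,n+'0.png');print(n,s['fx'],s['k1'],-s['R'].T@s['t'],s['R'][2])
o=bot.observe();print(o)
E
```

```text
scene 382.5141387131847 0.036268427216687785 [ 1.21483439 -0.34550345  0.78804959] [-0.72426503  0.20506673 -0.65832196]
top 512.5869774319553 0.026061367202211014 [ 0.21390055 -0.14483417  1.58800262] [ 0.14880574  0.00680881 -0.98884301]
{'time': 0.1, 'qpos': array([ 8.74080565e+01,  1.46492746e+01,  6.14096511e+00, -2.31616441e-02,
       -8.15837125e+01, -1.63097943e+01]), 'joint_velocities': array([ 0.11332335, -0.19584131,  0.23997588,  0.0203412 ,  0.04543669,
       -0.07089655]), 'effort': array([-2.32473241e-03, -3.87604272e+01,  2.38474077e+01,  5.37777856e+00,
       -3.77808130e-03, -2.53141252e-06]), 'tcp_pos': array([0.1779605 , 0.51999866, 0.24951234]), 'tool_rot': array([[ 9.46056277e-01, -3.24002003e-01, -4.72115141e-04],
       [-3.24002340e-01, -9.46054949e-01, -1.58634745e-03],
       [ 6.73328870e-05,  1.65374038e-03, -9.99998630e-01]]), 'contact_force': array([-0.38213082, -0.48319707,  0.6896923 ]), 'ft_torque': array([-0.01172162, -0.01808564, -0.01298815]), 'finger_gap': 1.000676793921431}
```

View pics/scene0.png

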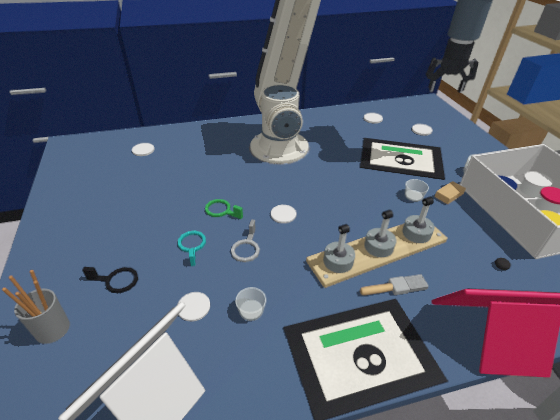

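View pics/top0.png

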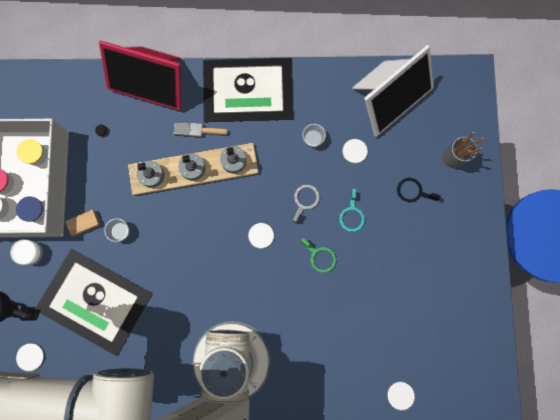

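The top view shows the board at (193,169) with drum heads near (145,155), (188,154) and (230,148). Tag candidates are grey/steel (ring 307,197; grip 299,214), turquoise (352,217), green (322,259) and black (409,190). I choose the grey one, which is at ring (245,250), grip (252,229) in the scene view.

Run:
```python
from h import *
T=load('top');S=load('scene')
for nm,s,b1,b2 in(('top',T,(120,135,265,200),(280,175,330,230)),('scene',S,(300,190,460,285),(220,210,275,270))):
    P=cloud(s); X=P[...,0];Y=P[...,1];Z=P[...,2]
    print(nm,'cam table z',np.median(Z[230:250,150:200]))
    box=np.zeros((420,560),bool);box[b1[1]:b1[3],b1[0]:b1[2]]=1
    # base tops
    for lab,lo,hi in(('bases',.049,.059),('drum',.128,.155),('board',.013,.023)):
        m=(box&(Z>lo)&(Z<hi)).astype(np.uint8)
        n,L,st,c=cv2.connectedComponentsWithStats(m)
        for i in range(1,n):
            if st[i,4]>12:
                q=P[L==i];print(lab,st[i,4],c[i].round(1),q.mean(0).round(4),q.min(0).round(3),q.max(0).round(3), cv2.minAreaRect((q[:,:2]*1000).astype(np.float32)) if lab=='board' else '')
    box[:]=0;box[b2[1]:b2[3],b2[0]:b2[2]]=1
    for lab,lo,hi in(('ring',.004,.014),('grip',.025,.06)):
        m=(box&(Z>lo)&(Z<hi)).astype(np.uint8);n,L,st,c=cv2.connectedComponentsWithStats(m)
        for i in range(1,n):
            if st[i,4]>8:
                q=P[L==i];print(lab,st[i,4],c[i].round(1),q.mean(0).round(4),q.min(0).round(3),q.max(0).round(3))
    im=cv2.cvtColor(s['pixels'],cv2.COLOR_RGB2BGR)
    a=cv2.resize(im[b1[1]:b1[3],b1[0]:b1[2]],None,fx=2.7,fy=2.7,interpolation=3);b=cv2.resize(im[b2[1]:b2[3],b2[0]:b2[2]],None,fx=5,fy=5,interpolation=3)
    H=max(a.shape[0],b.shape[0]);f=lambda q:cv2.copyMakeBorder(q,0,H-q.shape[0],0,5,0)
    globals()['c_'+nm]=np.hstack([f(a),f(b)])
W=max(c_top.shape[1],c_scene.shape[1]);g=lambda q:cv2.copyMakeBorder(q,0,0,0,W-q.shape[1],0)
o=np.vstack([g(c_top),g(c_scene)]);print(o.shape);cv2.imwrite('pics/crop.png',o)
```

```text
top cam table z 8.409312539875842e-05
bases 339 [232.3 159.7] [ 0.6044 -0.0044  0.0536] [ 0.568 -0.043  0.049] [0.649 0.034 0.059] 
bases 314 [191.4 166.3] [0.5845 0.121  0.054 ] [0.548 0.085 0.049] [0.627 0.163 0.059] 
bases 340 [149.5 173.9] [0.5619 0.2489 0.0539] [0.527 0.212 0.049] [0.603 0.291 0.059] 
drum 55 [229.5 150.6] [ 0.6084 -0.0045  0.1448] [ 0.599 -0.015  0.134] [0.621 0.006 0.153] 
drum 55 [185.5 158.5] [0.5858 0.1227 0.1454] [0.575 0.113 0.134] [0.597 0.134 0.153] 
drum 57 [140.9 166.1] [0.5645 0.2507 0.145 ] [0.553 0.24  0.133] [0.577 0.261 0.154] 
board 1814 [194.  169.8] [0.5822 0.1188 0.0179] [ 0.506 -0.079  0.013] [0.669 0.327 0.023] ((587.2882080078125, 124.34766387939453), (102.2706298828125, 398.7621154785156), 9.716917037963867)
ring 213 [305.  198.4] [ 0.4897 -0.2282  0.0077] [ 0.432 -0.272  0.004] [ 0.536 -0.184  0.014]
grip 37 [295.5 216.8] [ 0.4274 -0.1967  0.0385] [ 0.414 -0.205  0.028] [ 0.442 -0.186  0.05 ]
scene cam table z 0.0011404951157318764
bases 365 [418.9 225.6] [0.5729 0.2452 0.0541] [0.527 0.21  0.049] [0.607 0.292 0.059] 
bases 418 [380.6 23
[... 962 characters left out ...]
14844), 9.383979797363281)
board 294 [407.7 280.4] [0.7131 0.1408 0.0173] [0.696 0.082 0.013] [0.734 0.185 0.022] ((712.5596923828125, 132.96083068847656), (103.12578582763672, 31.55518913269043), 81.90852355957031)
ring 72 [230.1 213.2] [ 0.3405 -0.2484  0.0079] [ 0.322 -0.279  0.004] [ 0.365 -0.215  0.014]
ring 32 [272.7 213.6] [ 0.3741 -0.1232  0.0078] [ 0.357 -0.129  0.004] [ 0.396 -0.115  0.012]
ring 265 [245.5 247.3] [ 0.4905 -0.2311  0.0078] [ 0.426 -0.273  0.004] [ 0.538 -0.193  0.013]
grip 17 [238.8 210.6] [ 0.3606 -0.2241  0.0302] [ 0.354 -0.234  0.026] [ 0.365 -0.214  0.036]
grip 51 [251.5 224.2] [ 0.4331 -0.2009  0.0357] [ 0.414 -0.21   0.025] [ 0.444 -0.191  0.044]
(575, 717, 3)
```

View pics/crop.png

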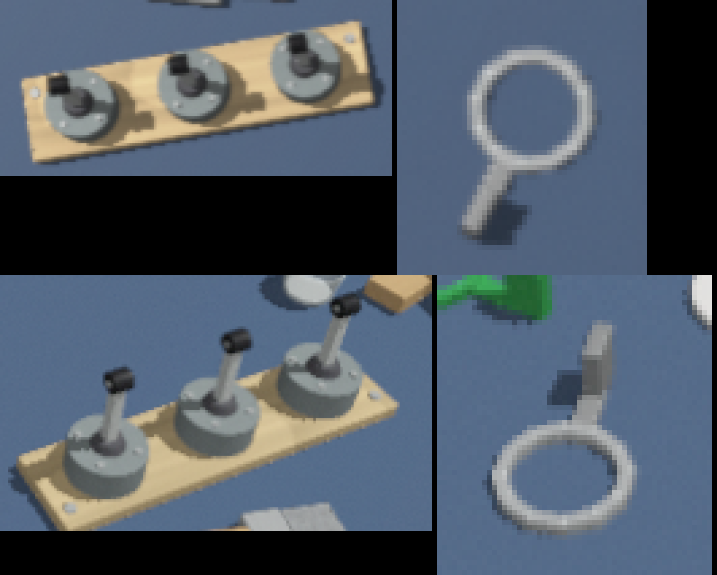

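The crops confirm the choice: three arms on the board, drums upright, and a grey upright grip with a steel ring. The depth clouds agree across views: bases at z 0.054, board at 0.018, drum top at 0.15. Board yaw is about 9.6° and the heads are at L(0.566,0.251), M(0.588,0.1235) and R(0.6095,-0.0055). The tag grip is at (0.430,-0.199) and its ring at (0.500,-0.229). Next I move above the left head.

Request:
arm_command(increments=[[[0.5, 57, 16, 0, 0, 0, 8], [0.5, 114, 32, 0, 0, 0, 16], [0.5, 171, 48, 0, 0, 0, 24], [0.5, 228, 64, 0, 0, 0, 32], [0.5, 285, 80, 0, 0, 0, 40], [0.5, 342, 96, 0, 0, 0, 48], [0.5, 400, 113, 0, 0, 0, 56], [0.5, 454, 129, 0, 0, 0, 61.5], [0.5, 454, 129, 20, 0, 0, 61.5], [0.5, 454, 129, 20, 0, 0, 61.5], [0.5, 454, 129, 20, 0, 0, 61.5], [0.5, 454, 129, 20, 0, 0, 61.5]]], newtons=20)

```text
time: 1.6
tcp_pos: [0.5657, 0.252, 0.2314]
tool_rot: [[0.168, -0.986, 0.001], [-0.986, -0.168, 0.001], [-0.001, -0.002, -1.0]]
contact_force: [-0.7, -0.9, 0.8]
finger_gap: 0.499
```

Request:
arm_command(increments=[[[0.5, 0, 0, 40, 0, 0, 0], [0.5, 0, 0, 70, 0, 0, 0], [0.5, 0, 0, 85, 0, 0, 0], [0.5, 0, 0, 96, 0, 0, 0], [0.5, 0, 0, 96, 0, 0, 0], [0.5, 0, 0, 96, 0, 0, 0]]])

```text
time: 2.35
tcp_pos: [0.5665, 0.2516, 0.1355]
tool_rot: [[0.167, -0.986, 0.002], [-0.986, -0.167, 0.001], [-0.001, -0.002, -1.0]]
contact_force: [-0.2, 0.1, 0.9]
finger_gap: 0.505
```

Run:
```python
from h import *
s=snap('scene');t=snap('top')
im=[cv2.resize(cv2.cvtColor(q['pixels'],cv2.COLOR_RGB2BGR)[a:b,c:d],(390,300),interpolation=3) for q,a,b,c,d in((s,140,240,370,500),(t,120,200,95,199))]
cv2.imwrite('pics/l1.png',np.hstack(im))
for i in range(3):
    o=bot.observe();print(o['time'],o['tcp_pos'],o['contact_force'])
```

```text
2.45 [0.56635567 0.25153922 0.13536057] [-1.17985216  0.44221889  0.90771119]
2.45 [0.56635567 0.25153922 0.13536057] [-1.17985216  0.44221889  0.90771119]
2.45 [0.56635567 0.25153922 0.13536057] [-1.17985216  0.44221889  0.90771119]
```

View pics/l1.png

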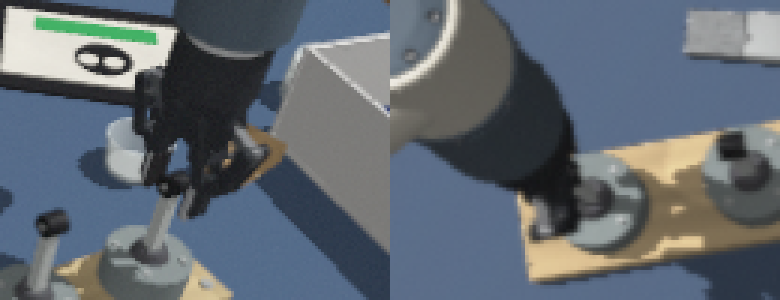

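The drum stands between the two fingers (scene crop at about (175,185)). Now pushing away (tool −y).

Request:
arm_command(increments=[[[0.5, 0, -3, 0, 0, 0, 0], [0.5, 0, -6, 0, 0, 0, 0], [0.5, 0, -8, 0, 0, 0, 0], [0.5, 0, -8, 0, 0, 0, 0], [0.5, 0, -8, 0, 0, 0, 0]]])

```text
time: 3.08
tcp_pos: [0.5737, 0.2526, 0.1342]
tool_rot: [[0.167, -0.986, -0.0], [-0.986, -0.167, -0.0], [0.0, 0.0, -1.0]]
contact_force: [-0.3, 0.3, -0.5]
finger_gap: 0.499
```

Request:
arm_command(increments=[[[0.5, 0, -1, 0, 0, 0, 0], [0.5, 0, -2, 0, 0, 0, 0], [0.5, 0, -2, 0, 0, 0, 0], [0.5, 0, -2, 0, 0, 0, 0]]])

```text
time: 3.58
tcp_pos: [0.5757, 0.2529, 0.1343]
tool_rot: [[0.167, -0.986, -0.0], [-0.986, -0.167, -0.0], [0.0, 0.0, -1.0]]
contact_force: [-0.5, -0.3, 0.7]
finger_gap: 0.498
```

Request:
arm_command(increments=[[[0.5, 0, -1, 0, 0, 0, 0], [0.5, 0, -2, 0, 0, 0, 0], [0.5, 0, -2, 0, 0, 0, 0], [0.5, 0, -2, 0, 0, 0, 0]]])

```text
time: 4.08
tcp_pos: [0.5776, 0.2533, 0.1342]
tool_rot: [[0.167, -0.986, -0.0], [-0.986, -0.167, -0.0], [0.0, 0.0, -1.0]]
contact_force: [-0.2, 0.1, -0.3]
finger_gap: 0.503
```

Request:
arm_command(increments=[[[0.5, 0, -1, 0, 0, 0, 0], [0.5, 0, -2, 0, 0, 0, 0], [0.5, 0, -2, 0, 0, 0, 0], [0.5, 0, -2, 0, 0, 0, 0]]])

```text
time: 4.58
tcp_pos: [0.5795, 0.2536, 0.1343]
tool_rot: [[0.167, -0.986, -0.0], [-0.986, -0.167, -0.0], [0.0, 0.0, -1.0]]
contact_force: [-2.4, -0.3, 1.4]
finger_gap: 0.502
```

Request:
arm_command(increments=[[[0.5, 0, -1, 0, 0, 0, 0], [0.5, 0, -1.5, 0, 0, 0, 0], [0.5, 0, -1.5, 0, 0, 0, 0], [0.5, 0, -1.5, 0, 0, 0, 0]]])

```text
time: 5.08
tcp_pos: [0.581, 0.2538, 0.1344]
tool_rot: [[0.167, -0.986, -0.0], [-0.986, -0.167, -0.0], [0.0, 0.0, -1.0]]
contact_force: [-4.8, -1.1, 3.5]
finger_gap: 0.503
```

Sound so far: about 5 N after ~3 mm of bend. Now back towards the robot.

Request:
arm_command(increments=[[[0.5, 0, 6, 0, 0, 0, 0], [0.5, 0, 12, 0, 0, 0, 0], [0.5, 0, 18, 0, 0, 0, 0], [0.5, 0, 21.5, 0, 0, 0, 0], [0.5, 0, 23.5, 0, 0, 0, 0], [0.5, 0, 23.5, 0, 0, 0, 0], [0.5, 0, 23.5, 0, 0, 0, 0]]])

```text
time: 5.95
tcp_pos: [0.5581, 0.25, 0.1343]
tool_rot: [[0.167, -0.986, 0.0], [-0.986, -0.167, -0.0], [0.0, -0.0, -1.0]]
contact_force: [0.4, -0.4, 0.1]
finger_gap: 0.502
```

Request:
arm_command(increments=[[[0.5, 0, 1, 0, 0, 0, 0], [0.5, 0, 1.5, 0, 0, 0, 0], [0.5, 0, 1.5, 0, 0, 0, 0], [0.5, 0, 1.5, 0, 0, 0, 0]]])

```text
time: 6.45
tcp_pos: [0.5565, 0.2497, 0.1343]
tool_rot: [[0.167, -0.986, 0.0], [-0.986, -0.167, -0.0], [0.0, -0.0, -1.0]]
contact_force: [0.3, 0.3, -0.4]
finger_gap: 0.498
```

Request:
arm_command(increments=[[[0.5, 0, 1, 0, 0, 0, 0], [0.5, 0, 2, 0, 0, 0, 0], [0.5, 0, 2, 0, 0, 0, 0], [0.5, 0, 2, 0, 0, 0, 0]]])

```text
time: 6.95
tcp_pos: [0.5548, 0.2494, 0.1345]
tool_rot: [[0.167, -0.986, 0.001], [-0.986, -0.167, 0.0], [-0.0, -0.001, -1.0]]
contact_force: [2.4, -0.1, -0.7]
finger_gap: 0.499
```

Request:
arm_command(increments=[[[0.5, 0, 1, 0, 0, 0, 0], [0.5, 0, 1.5, 0, 0, 0, 0], [0.5, 0, 1.5, 0, 0, 0, 0], [0.5, 0, 1.5, 0, 0, 0, 0]]])

```text
time: 7.45
tcp_pos: [0.5534, 0.2492, 0.1346]
tool_rot: [[0.167, -0.986, 0.001], [-0.986, -0.167, 0.0], [-0.0, -0.001, -1.0]]
contact_force: [4.3, 0.5, 0.9]
finger_gap: 0.501
```

Left is sound both ways (contacts centred on (0.567,0.2515), as measured). On to the middle arm.

Request:
arm_command(increments=[[[0.5, 0, -6, 0, 0, 0, 0], [0.5, 0, -13.5, 0, 0, 0, 0], [0.5, 0, -13.5, -25, 0, 0, 0], [0.5, 0, -13.5, -50, 0, 0, 0], [0.5, 20, -13.5, -58, 0, 0, 0], [0.5, 65, -13.5, -58, 0, 0, 0], [0.5, 110, -13.5, -58, 0, 0, 0], [0.5, 130, -13.5, -50, 0, 0, 0], [0.5, 130, -13.5, -50, 0, 0, 0], [0.5, 130, -13.5, -25, 0, 0, 0], [0.5, 130, -13.5, 0, 0, 0, 0], [0.5, 130, -13.5, 0, 0, 0, 0]]])

```text
time: 8.95
tcp_pos: [0.5864, 0.1235, 0.1319]
tool_rot: [[0.167, -0.986, -0.005], [-0.986, -0.167, -0.002], [0.001, 0.005, -1.0]]
contact_force: [0.2, 0.4, -0.6]
finger_gap: 0.495
```

Request:
arm_command(increments=[[[0.5, 0, -4, 0, 0, 0, 0], [0.5, 0, -8, 0, 0, 0, 0], [0.5, 0, -10, 0, 0, 0, 0], [0.5, 0, -12, 0, 0, 0, 0], [0.5, 0, -12, 0, 0, 0, 0], [0.5, 0, -12, 0, 0, 0, 0]]])

```text
time: 9.7
tcp_pos: [0.5999, 0.1252, 0.1343]
tool_rot: [[0.167, -0.986, 0.0], [-0.986, -0.167, 0.0], [-0.0, -0.0, -1.0]]
contact_force: [-0.2, -0.6, 0.0]
finger_gap: 0.498
```

Request:
arm_command(increments=[[[0.5, 0, -1, 0, 0, 0, 0], [0.5, 0, -1.5, 0, 0, 0, 0], [0.5, 0, -1.5, 0, 0, 0, 0], [0.5, 0, -1.5, 0, 0, 0, 0]]])

```text
time: 10.2
tcp_pos: [0.6013, 0.1254, 0.1343]
tool_rot: [[0.167, -0.986, -0.0], [-0.986, -0.167, -0.0], [0.0, 0.0, -1.0]]
contact_force: [0.5, 0.1, -0.0]
finger_gap: 0.503
```

Request:
arm_command(increments=[[[0.5, 0, -1, 0, 0, 0, 0], [0.5, 0, -1.5, 0, 0, 0, 0], [0.5, 0, -1.5, 0, 0, 0, 0], [0.5, 0, -1.5, 0, 0, 0, 0]]])

```text
time: 10.7
tcp_pos: [0.6029, 0.1257, 0.1343]
tool_rot: [[0.167, -0.986, 0.0], [-0.986, -0.167, 0.0], [-0.0, -0.0, -1.0]]
contact_force: [-0.4, -0.5, -0.5]
finger_gap: 0.498
```

Request:
arm_command(increments=[[[0.5, 0, -1, 0, 0, 0, 0], [0.5, 0, -2, 0, 0, 0, 0], [0.5, 0, -2, 0, 0, 0, 0], [0.5, 0, -2, 0, 0, 0, 0]]])

```text
time: 11.2
tcp_pos: [0.6049, 0.1261, 0.1343]
tool_rot: [[0.167, -0.986, 0.0], [-0.986, -0.167, 0.0], [-0.0, -0.0, -1.0]]
contact_force: [-0.8, -0.3, -0.0]
finger_gap: 0.498
```

Request:
arm_command(increments=[[[0.5, 0, -1, 0, 0, 0, 0], [0.5, 0, -1.5, 0, 0, 0, 0], [0.5, 0, -1.5, 0, 0, 0, 0]]])

```text
time: 11.58
tcp_pos: [0.6063, 0.1263, 0.1343]
tool_rot: [[0.167, -0.986, 0.0], [-0.986, -0.167, -0.0], [0.0, -0.0, -1.0]]
contact_force: [-0.3, -0.1, -1.4]
finger_gap: 0.498
```

Request:
arm_command(increments=[[[0.5, 0, -1, 0, 0, 0, 0], [0.5, 0, -2, 0, 0, 0, 0], [0.5, 0, -2, 0, 0, 0, 0]]])

```text
time: 11.95
tcp_pos: [0.6084, 0.1266, 0.1343]
tool_rot: [[0.167, -0.986, 0.0], [-0.986, -0.167, 0.0], [-0.0, -0.0, -1.0]]
contact_force: [1.0, 0.2, -0.9]
finger_gap: 0.503
```

Request:
arm_command(increments=[[[0.5, 0, -0.5, 0, 0, 0, 0], [0.5, 0, -1, 0, 0, 0, 0], [0.5, 0, -1, 0, 0, 0, 0]]])

```text
time: 12.32
tcp_pos: [0.6093, 0.1268, 0.1343]
tool_rot: [[0.167, -0.986, 0.0], [-0.986, -0.167, 0.0], [-0.0, -0.0, -1.0]]
contact_force: [-0.8, -0.6, 0.3]
finger_gap: 0.503
```

Request:
arm_command(increments=[[[0.5, 0, -0.5, 0, 0, 0, 0], [0.5, 0, -1, 0, 0, 0, 0], [0.5, 0, -1, 0, 0, 0, 0]]])

```text
time: 12.7
tcp_pos: [0.6102, 0.1269, 0.1343]
tool_rot: [[0.167, -0.986, -0.0], [-0.986, -0.167, -0.0], [0.0, 0.0, -1.0]]
contact_force: [-0.9, -0.0, -0.0]
finger_gap: 0.505
```

Run:
```python
from h import *
s=snap('scene');t=snap('top')
im=[cv2.resize(cv2.cvtColor(q['pixels'],cv2.COLOR_RGB2BGR)[a:b,c:d],(390,300),interpolation=3) for q,a,b,c,d in((s,160,260,330,460),(t,120,200,135,239))]
cv2.imwrite('pics/m1.png',np.hstack(im))
```

```text
(no output)
```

View pics/m1.png

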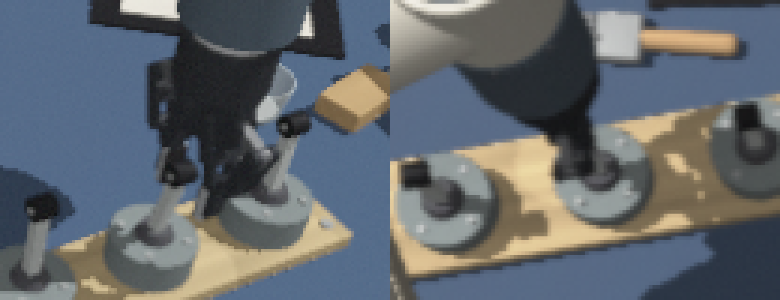

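The middle head (178,170) leans towards the camera, i.e. away from the robot, with no force. It's the worn one; I'll feel for its stop.

Request:
arm_command(increments=[[[0.5, 0, -0.5, 0, 0, 0, 0], [0.5, 0, -1, 0, 0, 0, 0], [0.5, 0, -1, 0, 0, 0, 0]]])

```text
time: 13.18
tcp_pos: [0.6104, 0.127, 0.1341]
tool_rot: [[0.167, -0.986, -0.002], [-0.986, -0.167, -0.0], [0.0, 0.002, -1.0]]
contact_force: [-4.0, -0.7, 2.4]
finger_gap: 0.502
```

Request:
arm_command(increments=[[[0.5, 0, -0.5, 0, 0, 0, 0], [0.5, 0, -0.5, 0, 0, 0, 0], [0.5, 0, -0.5, 0, 0, 0, 0]]])

```text
time: 13.55
tcp_pos: [0.6104, 0.1269, 0.1341]
tool_rot: [[0.167, -0.986, -0.003], [-0.986, -0.167, -0.001], [0.0, 0.003, -1.0]]
contact_force: [-7.0, 0.6, 4.3]
finger_gap: 0.496
```

Hard stop felt. Back towards the robot.

Request:
arm_command(increments=[[[0.5, 0, 6, 0, 0, 0, 0], [0.5, 0, 14, 0, 0, 0, 0], [0.5, 0, 22, 0, 0, 0, 0], [0.5, 0, 26, 0, 0, 0, 0], [0.5, 0, 30, 0, 0, 0, 0], [0.5, 0, 34, 0, 0, 0, 0], [0.5, 0, 38, 0, 0, 0, 0], [0.5, 0, 40, 0, 0, 0, 0], [0.5, 0, 40, 0, 0, 0, 0], [0.5, 0, 40, 0, 0, 0, 0]]])

```text
time: 14.8
tcp_pos: [0.5721, 0.1205, 0.134]
tool_rot: [[0.167, -0.986, -0.001], [-0.986, -0.167, -0.0], [0.0, 0.001, -1.0]]
contact_force: [0.2, -1.1, 0.6]
finger_gap: 0.498
```

Request:
arm_command(increments=[[[0.5, 0, 1, 0, 0, 0, 0], [0.5, 0, 2, 0, 0, 0, 0], [0.5, 0, 2, 0, 0, 0, 0]]])

```text
time: 15.18
tcp_pos: [0.5702, 0.1201, 0.1343]
tool_rot: [[0.167, -0.986, -0.0], [-0.986, -0.167, -0.0], [0.0, 0.0, -1.0]]
contact_force: [-0.1, -1.1, 0.1]
finger_gap: 0.498
```

Request:
arm_command(increments=[[[0.5, 0, 0.5, 0, 0, 0, 0], [0.5, 0, 1, 0, 0, 0, 0], [0.5, 0, 1, 0, 0, 0, 0]]])

```text
time: 15.55
tcp_pos: [0.5693, 0.12, 0.1343]
tool_rot: [[0.167, -0.986, 0.0], [-0.986, -0.167, 0.0], [-0.0, -0.0, -1.0]]
contact_force: [0.5, -0.2, -0.6]
finger_gap: 0.499
```

Request:
arm_command(increments=[[[0.5, 0, 0.5, 0, 0, 0, 0], [0.5, 0, 1, 0, 0, 0, 0], [0.5, 0, 1, 0, 0, 0, 0]]])

```text
time: 15.92
tcp_pos: [0.5683, 0.1199, 0.1343]
tool_rot: [[0.167, -0.986, -0.0], [-0.986, -0.167, 0.0], [-0.0, 0.0, -1.0]]
contact_force: [0.2, -0.2, -0.3]
finger_gap: 0.502
```

Request:
arm_command(increments=[[[0.5, 0, 0.5, 0, 0, 0, 0], [0.5, 0, 1, 0, 0, 0, 0], [0.5, 0, 1, 0, 0, 0, 0]]])

```text
time: 16.3
tcp_pos: [0.5676, 0.1197, 0.1343]
tool_rot: [[0.167, -0.986, 0.001], [-0.986, -0.167, 0.0], [-0.0, -0.001, -1.0]]
contact_force: [1.8, 0.9, -1.2]
finger_gap: 0.493
```

Both stops felt. Centre is (0.589,0.1233). I set the worn head upright and go to the right arm.

Request:
arm_command(increments=[[[0.5, 0, -8, 0, 0, 0, 0], [0.5, 0, -16, 0, 0, 0, 0], [0.5, 0, -21, 0, 0, 0, 0], [0.5, 0, -25, 0, 0, 0, 0], [0.5, 0, -29, 0, 0, 0, 0], [0.5, 0, -32, 0, 0, 0, 0], [0.5, 0, -33, 0, 0, 0, 0], [0.5, 0, -33, 0, 0, 0, 0], [0.5, 0, -28, 0, 0, 0, 0], [0.5, 0, -22, 0, 0, 0, 0], [0.5, 0, -22, 0, 0, 0, 0], [0.5, 0, -22, 0, 0, 0, 0]]])

```text
time: 17.8
tcp_pos: [0.589, 0.1234, 0.1345]
tool_rot: [[0.167, -0.986, 0.0], [-0.986, -0.167, 0.0], [-0.0, -0.0, -1.0]]
contact_force: [-0.0, 0.0, -0.5]
finger_gap: 0.502
```

Request:
arm_command(increments=[[[0.5, 0, 0, -25, 0, 0, 0], [0.5, 0, 0, -50, 0, 0, 0], [0.5, 20, 0, -58, 0, 0, 0], [0.5, 65, 0, -58, 0, 0, 0], [0.5, 110, 0, -58, 0, 0, 0], [0.5, 130, 0, -50, 0, 0, 0], [0.5, 130, 0, -50, 0, 0, 0], [0.5, 130, 0, -25, 0, 0, 0], [0.5, 130, 0, 0, 0, 0, 0], [0.5, 130, 0, 0, 0, 0, 0], [0.5, 130, 0, 0, 0, 0, 0]]])

```text
time: 19.18
tcp_pos: [0.6113, -0.0044, 0.1353]
tool_rot: [[0.168, -0.986, 0.001], [-0.986, -0.168, -0.0], [0.0, -0.001, -1.0]]
contact_force: [-0.6, -0.4, 0.5]
finger_gap: 0.497
```

Request:
arm_command(increments=[[[0.5, 0, -4, 0, 0, 0, 0], [0.5, 0, -8, 0, 0, 0, 0], [0.5, 0, -11, 0, 0, 0, 0], [0.5, 0, -12, 0, 0, 0, 0], [0.5, 0, -12, 0, 0, 0, 0], [0.5, 0, -12, 0, 0, 0, 0]]])

```text
time: 19.92
tcp_pos: [0.6223, -0.0029, 0.1343]
tool_rot: [[0.167, -0.986, -0.0], [-0.986, -0.167, -0.0], [0.0, 0.0, -1.0]]
contact_force: [-2.9, -0.2, 1.8]
finger_gap: 0.5
```

Request:
arm_command(increments=[[[0.5, 0, -1, 0, 0, 0, 0], [0.5, 0, -1.5, 0, 0, 0, 0], [0.5, 0, -1.5, 0, 0, 0, 0], [0.5, 0, -1.5, 0, 0, 0, 0]]])

```text
time: 20.42
tcp_pos: [0.6238, -0.0027, 0.1344]
tool_rot: [[0.167, -0.986, -0.0], [-0.986, -0.167, -0.0], [0.0, 0.0, -1.0]]
contact_force: [-5.4, -0.1, 4.8]
finger_gap: 0.499
```

Request:
arm_command(increments=[[[0.5, 0, 7, 0, 0, 0, 0], [0.5, 0, 14, 0, 0, 0, 0], [0.5, 0, 20, 0, 0, 0, 0], [0.5, 0, 22, 0, 0, 0, 0], [0.5, 0, 24.5, 0, 0, 0, 0], [0.5, 0, 24.5, 0, 0, 0, 0], [0.5, 0, 24.5, 0, 0, 0, 0]]])

```text
time: 21.3
tcp_pos: [0.6001, -0.0066, 0.1344]
tool_rot: [[0.167, -0.986, 0.0], [-0.986, -0.167, 0.0], [0.0, -0.0, -1.0]]
contact_force: [0.7, 0.2, -0.1]
finger_gap: 0.501
```

Request:
arm_command(increments=[[[0.5, 0, 1, 0, 0, 0, 0], [0.5, 0, 2.5, 0, 0, 0, 0], [0.5, 0, 2.5, 0, 0, 0, 0], [0.5, 0, 2.5, 0, 0, 0, 0]]])

```text
time: 21.8
tcp_pos: [0.5979, -0.007, 0.1346]
tool_rot: [[0.167, -0.986, 0.001], [-0.986, -0.167, 0.0], [0.0, -0.001, -1.0]]
contact_force: [3.4, 0.9, -0.6]
finger_gap: 0.499
```

Request:
arm_command(increments=[[[0.5, 0, 0.5, 0, 0, 0, 0], [0.5, 0, 1, 0, 0, 0, 0], [0.5, 0, 1, 0, 0, 0, 0], [0.5, 0, 1, 0, 0, 0, 0]]])

```text
time: 22.3
tcp_pos: [0.597, -0.0071, 0.1346]
tool_rot: [[0.167, -0.986, 0.001], [-0.986, -0.167, 0.0], [0.0, -0.001, -1.0]]
contact_force: [5.7, 0.6, 1.2]
finger_gap: 0.5
```

Right is sound too, so the middle arm is worn. Going above the tag grip.

Request:
arm_command(increments=[[[0.5, 0, -13, 0, 0, 0, 0], [0.5, 0, -13, -30, 0, 0, 0], [0.5, 0, -13, -65, 0, 0, 0], [0.5, 20, 20, -70, 0, 0, -9], [0.5, 45, 55, -70, 0, 0, -18], [0.5, 75, 90, -70, 0, 0, -27], [0.5, 100, 125, -70, 0, 0, -36], [0.5, 130, 160, -60, 0, 0, -46], [0.5, 161, 197, -40, 0, 0, -56.5], [0.5, 161, 197, -10, 0, 0, -56.5], [0.5, 161, 197, 20, 0, 0, -56.5], [0.5, 161, 197, 20, 0, 0, -56.5]]])

```text
time: 23.8
tcp_pos: [0.4266, -0.1986, 0.112]
tool_rot: [[0.914, -0.406, -0.008], [-0.406, -0.914, 0.002], [-0.008, 0.002, -1.0]]
contact_force: [-0.4, 0.5, -0.3]
finger_gap: 0.5
```

Run:
```python
from h import *
print(bot.observe()['tcp_pos'])
s=snap('scene');t=snap('top')
for nm,q,(a,b,c,d) in(('s',s,(170,290,180,330)),('t',t,(165,265,260,360))):
    P=cloud(q);Z=P[...,2];m=np.zeros_like(Z,bool);m[a:b,c:d]=1
    hsv=cv2.cvtColor(q['pixels'],cv2.COLOR_RGB2HSV)
    m&=(hsv[...,1]<60)&(P[...,0]>.40)&(P[...,0]<.56)&(P[...,1]<-.15)&(P[...,1]>-.29)
    r=m&(Z>.004)&(Z<.013);g=m&(Z>.02)&(Z<.047)
    for k,w in(('ring',r),('grip',g)):
        p=P[w];
        if len(p): print(nm,k,len(p),p.mean(0),p.min(0),p.max(0),cv2.minAreaRect((p[:,:2]*1000).astype(np.float32)) if k=='grip' else '')
im=[cv2.resize(cv2.cvtColor(q['pixels'],cv2.COLOR_RGB2BGR)[a:b,c:d],(390,300),interpolation=3) for q,a,b,c,d in((s,170,280,190,333),(t,160,250,245,362))]
cv2.imwrite('pics/g1.png',np.hstack(im))
```

```text
[ 0.4265924  -0.19855441  0.11200537]
s ring 266 [ 0.49084355 -0.23096552  0.00819896] [ 0.42645339 -0.27308906  0.00401762] [ 0.53691108 -0.19290801  0.01299569] 
s grip 52 [ 0.43462177 -0.20130402  0.03457297] [ 0.42016095 -0.21019765  0.02068424] [ 0.44631641 -0.19123813  0.04245105] ((431.8601379394531, -200.7887420654297), (10.486085891723633, 27.30046844482422), 62.27216339111328)
t ring 1 [ 0.41523964 -0.1958908   0.00979428] [ 0.41523964 -0.1958908   0.00979428] [ 0.41523964 -0.1958908   0.00979428] 
t grip 4 [ 0.41604359 -0.19134101  0.03390043] [ 0.41460453 -0.19499244  0.02671671] [ 0.41753049 -0.18889922  0.04033731] ((415.60577392578125, -191.72412109375), (6.759344100952148, 1.024413824081421), 64.34971618652344)
```

View pics/g1.png

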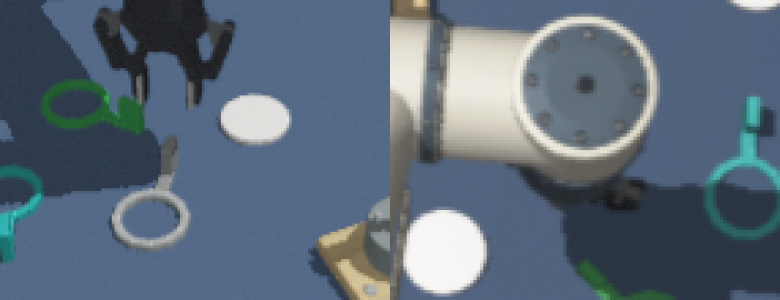

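The grip at (168,150) in the left crop lies in line between the fingers; it matches the measured (0.430,-0.1995). Descending and grasping.

Request:
arm_command(increments=[[[0.5, 0, 0, 30, 0, 0, 0], [0.5, 0, 0, 60, 0, 0, 0], [0.5, 0, 0, 78, 0, 0, 0], [0.5, 0, 0, 88, 0, 0, 0], [0.5, 0, 0, 88, 0, 0, 0], [1, 0, 0, 88, 0, 0, 0], [1, 0, 0, 88, 0, 0, 0], [1, 0, 0, 88, 0, 0, 0], [1, 0, 0, 88, 0, 0, 0], [1, 0, 0, 88, 0, 0, 0], [1, 0, 0, 88, 0, 0, 0]]], newtons=60)

```text
time: 25.28
tcp_pos: [0.4299, -0.1991, 0.0273]
tool_rot: [[0.914, -0.405, 0.002], [-0.405, -0.914, -0.001], [0.002, -0.0, -1.0]]
contact_force: [-0.8, -0.6, 6.0]
finger_gap: 0.132
```

Run:
```python
from h import *
o=bot.observe();print(o['tcp_pos'],o['finger_gap']*85,o['contact_force'])
s=snap('scene')
P=cloud(s);Z=P[...,2];hsv=cv2.cvtColor(s['pixels'],cv2.COLOR_RGB2HSV)
m=(hsv[...,1]<60)&(abs(P[...,0]-.5)<.043)&(abs(P[...,1]+.23)<.05)&(Z>.004)&(Z<.013)
c,r,a=cv2.fitEllipse((P[m][:,:2]*1000).astype(np.float32).reshape(-1,1,2));print(m.sum(),c,r,P[m].min(0),P[m].max(0))
```

```text
[ 0.42991223 -0.19910724  0.02732768] 11.226165795208386 [-0.77668629 -0.63606815  5.95860318]
230 (499.0901794433594, -230.40078735351562) (68.9155044555664, 73.57859802246094) [ 0.45853361 -0.26829696  0.00405017] [ 0.53837284 -0.19207232  0.0123874 ]
```

Request:
arm_command(increments=[[[1, 0, 0, -15, 0, 0, 0], [1, 0, 0, -50, 0, 0, 0], [1, 0, 0, -90, 0, 0, 0], [1, 0, 0, -130, 0, 0, 0], [1, 0, 0, -165, 0, 0, 0], [1, 0, 0, -180, 0, 0, 0], [1, 0, 0, -180, 0, 0, 0]]])

```text
time: 26.2
tcp_pos: [0.4293, -0.1987, 0.207]
tool_rot: [[0.914, -0.405, 0.002], [-0.405, -0.914, 0.0], [0.002, -0.001, -1.0]]
contact_force: [-0.5, 0.6, -1.3]
finger_gap: 0.134
```

Request:
arm_command(increments=[[[1, -5, -30, 0, 0, 0, -3], [1, -10, -65, 0, 0, 0, -7], [1, -16, -105, 0, 0, 0, -11], [1, -22, -145, 0, 0, 0, -16], [1, -28, -185, 0, 0, 0, -20], [1, -35, -225, 0, 0, 0, -24], [1, -40, -265, 0, 0, 0, -28], [1, -45, -295, 0, 0, 0, -31], [1, -48, -317, 0, 0, 0, -33.5], [1, -48, -317, 0, 0, 0, -33.5], [1, -48, -317, 0, 0, 0, -33.5], [1, -48, -317, 0, 0, 0, -33.5]]])

```text
time: 27.7
tcp_pos: [0.5134, 0.1096, 0.2063]
tool_rot: [[0.986, 0.166, -0.0], [0.166, -0.986, -0.0], [-0.0, 0.0, -1.0]]
contact_force: [-0.7, 0.1, -1.3]
finger_gap: 0.128
```

Run:
```python
from h import *
o=bot.observe();print(o['tcp_pos'],o['finger_gap'],o['contact_force'],o['tool_rot'])
s=snap('scene');t=snap('top')
for n,q in(('s',s),('t',t)):
    P=cloud(q);Z=P[...,2]
    m=(np.hypot(P[...,0]-.589,P[...,1]-.123)<.045)&(Z>.165)&(Z<.20)
    p=P[m];
    if len(p)>5:
        A=np.c_[p[:,:2],np.ones(len(p))];pl=np.linalg.lstsq(A,p[:,2],rcond=None)[0]
        print(n,len(p),p.min(0),p.max(0),cv2.fitEllipse((p[:,:2]*1000).astype(np.float32).reshape(-1,1,2)),pl,p[:,2].mean())
    d=(np.hypot(P[...,0]-.589,P[...,1]-.123)<.03)&(Z>.12)&(Z<.155);print(n,'drum',d.sum(),P[d].mean(0),P[d].min(0),P[d].max(0))
im=[cv2.resize(cv2.cvtColor(q['pixels'],cv2.COLOR_RGB2BGR)[a:b,c:d],(390,300),interpolation=3) for q,a,b,c,d in((s,160,270,310,453),(t,120,200,135,239))]
cv2.imwrite('pics/p1.png',np.hstack(im))
```

```text
[0.51335918 0.10963841 0.20625103] 0.1279862201713462 [-0.73336892  0.06235863 -1.28610351] [[ 9.86177421e-01  1.65692642e-01 -2.07075932e-04]
 [ 1.65692617e-01 -9.86177438e-01 -1.31700223e-04]
 [-2.26035370e-04  9.55688333e-05 -9.99999970e-01]]
s 347 [0.54438536 0.0815152  0.17689286] [0.6265966  0.16090637 0.18911788] ((588.808349609375, 120.40594482421875), (70.66575622558594, 72.53865814208984), 129.43728637695312) [-0.00444011  0.0012605   0.18723127] 0.18476594394830903
s drum 94 [0.59432296 0.11855441 0.13990167] [0.58023309 0.10910665 0.12088329] [0.60330222 0.13431167 0.14996855]
t 94 [0.55818213 0.0860825  0.1775943 ] [0.62576976 0.12581489 0.19455599] ((588.3788452148438, 118.7298583984375), (58.25519561767578, 67.39908599853516), 113.47651672363281) [ 0.01750167 -0.0314916   0.17861706] 0.18591440838535248
t drum 1 [0.60147044 0.11723284 0.1362722 ] [0.60147044 0.11723284 0.1362722 ] [0.60147044 0.11723284 0.1362722 ]
```

View pics/p1.png

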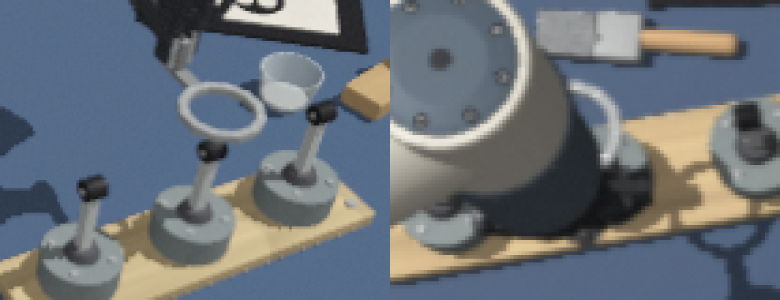

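Ring is level and centred over the upright middle head (ring at (222,110), drum at (210,150) in the left crop). Lowering.

Request:
arm_command(increments=[[[1, 1, -1, 10, 0, 0, 0], [1, 1, -1, 25, 0, 0, 0], [1, 1, -1, 40, 0, 0, 0], [1, 1, -1, 55, 0, 0, 0], [1, 1, -1, 70, 0, 0, 0], [1, 1, -1, 85, 0, 0, 0], [1, 1, -1, 100, 0, 0, 0], [1, 1, -1, 110, 0, 0, 0], [1, 1, -1, 118, 0, 0, 0], [1, 1, -1, 122, 0, 0, 0], [1, 1, -1, 122, 0, 0, 0], [1, 1, -1, 122, 0, 0, 0]]])

```text
time: 29.3
tcp_pos: [0.5147, 0.1117, 0.0847]
tool_rot: [[0.986, 0.167, 0.001], [0.167, -0.986, 0.0], [0.001, -0.0, -1.0]]
contact_force: [0.5, -0.7, -2.1]
finger_gap: 0.13
```

Request:
arm_command(increments=[[[1, 0, 0, 1, 0, 0, 0], [1, 0, 0, 2, 0, 0, 0], [1, 0, 0, 2.5, 0, 0, 0], [1, 0, 0, 2.5, 0, 0, 0]]])

```text
time: 29.8
tcp_pos: [0.5144, 0.1116, 0.0818]
tool_rot: [[0.986, 0.167, -0.0], [0.167, -0.986, -0.0], [-0.0, 0.0, -1.0]]
contact_force: [0.4, 0.6, -1.5]
finger_gap: 0.129
```

Request:
arm_command(increments=[[[1, 0, 0, 0.5, 0, 0, 0], [1, 0, 0, 1, 0, 0, 0], [1, 0, 0, 1, 0, 0, 0]]])

```text
time: 30.18
tcp_pos: [0.5144, 0.1115, 0.0814]
tool_rot: [[0.986, 0.167, 0.0], [0.167, -0.986, 0.0], [0.0, 0.0, -1.0]]
contact_force: [-3.3, -0.8, 4.1]
finger_gap: 0.133
```

Landed. Release and retreat up.

Request:
arm_command(increments=[[[0.75, 0, 0, 0.5, 0, 0, 0], [0.6, 0, 0, 0.5, 0, 0, 0], [0.5, 0, 0, 0.5, 0, 0, 0], [0.5, 0, 0, 0.5, 0, 0, 0], [0.5, 0, 0, -20, 0, 0, 0], [0.5, 0, 0, -50, 0, 0, 0], [0.5, 0, 0, -90, 0, 0, 0], [0.5, -30, 0, -120, 0, 0, 0], [0.5, -80, 0, -140, 0, 0, 0], [0.5, -130, 0, -140, 0, 0, 0], [0.5, -130, 0, -140, 0, 0, 0]]])

```text
time: 31.55
tcp_pos: [0.3838, 0.0892, 0.2214]
tool_rot: [[0.986, 0.168, 0.001], [0.168, -0.986, 0.002], [0.001, -0.001, -1.0]]
contact_force: [1.1, 0.3, 0.1]
finger_gap: 0.5
```

Run:
```python
from h import *
o=bot.observe();print(o['time'],o['tcp_pos'],o['finger_gap'],o['contact_force'])
s=snap('scene');t=snap('top')
for n,q in(('s',s),('t',t)):
    P=cloud(q);Z=P[...,2];hsv=cv2.cvtColor(q['pixels'],cv2.COLOR_RGB2HSV)
    m=(np.hypot(P[...,0]-.589,P[...,1]-.123)<.046)&(Z>.058)&(Z<.067)&(hsv[...,2]>110)
    p=P[m]
    if len(p)>5:
        A=np.c_[p[:,:2],np.ones(len(p))];pl=np.linalg.lstsq(A,p[:,2],rcond=None)[0]
        print(n,len(p),p.min(0),p.max(0),cv2.fitEllipse((p[:,:2]*1000).astype(np.float32).reshape(-1,1,2)),'tilt',pl)
im=[cv2.resize(cv2.cvtColor(q['pixels'],cv2.COLOR_RGB2BGR)[a:b,c:d],(390,300),interpolation=3) for q,a,b,c,d in((s,160,270,310,453),(t,120,200,135,239))]
cv2.imwrite('pics/f1.png',np.hstack(im))
```

```text
31.55 [0.38381538 0.08919534 0.221448  ] 0.4997519125318418 [1.14161416 0.27262131 0.10751004]
s 221 [0.54370323 0.08452366 0.05804322] [0.63065564 0.16532496 0.06673863] ((588.5831298828125, 123.53191375732422), (71.01721954345703, 72.80870056152344), 80.71269226074219) tilt [-0.00144766  0.00226208  0.06251781]
t 160 [0.54355953 0.08729618 0.05801035] [0.62502272 0.16394668 0.06672588] ((587.2529907226562, 126.27339172363281), (68.55309295654297, 72.41104125976562), 108.15552520751953) tilt [ 0.01329319 -0.0037603   0.05449919]
```

View pics/f1.png

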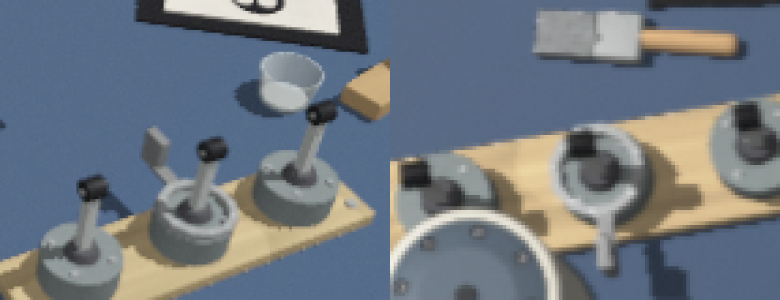

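The ring lies flat on the middle base around its post. Its top is at 62 mm, its tilt under 0.02 rad and its centre within about 3 mm of the axis. The robot is clear.

```bash
python3 -c "
from station import bot
print(bot.finish_job())"
```

```text
the job is handed in; nothing more can be done
None
```

The tag's ring lies flat around the post of the middle arm, which is the worn one. I handed the job in at about 31.7 s of the 72 s allowed; no verdict is reported.

| Arm | Pushed away | Pushed back | Result |
|---|---|---|---|
| Left | about 4.9 N | about 4.3 N | sound, springs back |
| Middle | no force until the hard stop (about 11 mm), then up to 7 N | no force until the hard stop, then about 2 N | worn |
| Right | about 5.4 N | about 5.7 N | sound, springs back |

- **Bend on the sound arms:** I estimate 3 to 4 mm at the head, well under the 8 mm limit.
- **Placing:** I set the worn post upright, gripped the grey tag by its grip, and lowered its ring until it touched the base. The fingers then released it and withdrew.
- **Last checks, both cameras:** Ring top is at about 62 mm, which puts its underside at 54 mm. Its tilt is under 0.02 rad and its centre within about 3 mm of the base's axis.
- **Disagreement:** the two views put the ring's centre about 3 mm apart along y, which is small against the 20 mm allowed.
- **Not measured:** I did not remeasure the tubs, lids and other loose things. Those in the last crop (a tub, the brush and the block) looked undisturbed, and the gripper stayed clear of all of them.

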